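# Open the safety-capped label-remover jug

## Robot

A 6-joint arm with a two-finger parallel gripper is mounted at the origin on the work surface. World frame = base frame: x ahead of the robot, y to its left, z up, the work surface at z = 0. Lengths are in m, angles in rad, forces in N, time in s.
With the tool pointing down it reaches from about 0.25 to 0.775 m from the base axis. Payload 4 kg.
Tool frame: the origin (TCP) lies midway between the tips of the shut fingers; the grasp point (between the pads) lies 19 mm behind it (arm.grasp_offset is the z of the grasp point in the tool frame, in m); z points along the fingers, y is the line along which they close (so a half turn about z gives the same grasp; the last joint's range is limited). The gripper opens to 85 mm and grips with 20 to 120 N. Pads are 22 mm wide; open, the fingers measure 114 mm over their backs; the gripper's body (76 mm by 85 mm) begins 54 mm behind the grasp point. The pads swing forward as they close: fully open they stand 13 mm farther back than shut.
Start: joints at [-1.285, 0.087, 1.371, -0, 1.684, -0.103], TCP at [0.208, -0.509, 0.231] pointing down, gripper open.
Joint ranges: [-3.1, 3.1], [-0.76, 2.03], [0.27, 2.55], [-1.08, 4.22], [0.17, 2.65], [-2.57, 2.57]. Speed limits (rad/s): [2.79, 2.79, 3.14, 3.14, 3.14, 3.14].

## Interface

Orientations are given as a unit quaternion [x, y, z, w].
In Python, from bench import arm gives the robot as it stands.
- The arm moves only by the tool play_rows, never from a script. Its argument "targets" is one flat list of numbers, 5 for each row, row after row: the gripper's target within -1 to 1 (shut at 1, half-way at 0, fully open at -1), then the shift along the tool's x, y, z normalised to -1 to 1, where 1 is 0.25 m, then the turn about the tool's z normalised to -1 to 1, where 1 is 90 degrees. In form: [claw, tx, ty, tz, spin, claw, tx, ty, tz, spin, ...]. A call has 1 to 12 rows; each row shifts and turns the commanded pose from where the row before left it, along the tool's axes as they then stand; what a row does not reach is not made up. A row lasts 1/8 s, in which the tool goes at most 62.5 mm and 10.7 degrees, less where a joint would pass 70% of its speed; a pose out of reach is approached as far as the arm can. A call with a number of a shift or a turn outside -1 to 1 is refused whole. A call with a gripper value outside its range is refused whole. The fingers move at their own pace and stop on an object; "force" is the grip in N (left out, the last holds). Time passes only in rows, so rows that do not move let the fingers close. It gives the time, the measured TCP pose, the force, the opening and the grip force at its end, in the units of the state.
- arm.get_obs(): the state, without advancing time (a new reading comes with each control period).
- arm.read_camera(name): name is "side" or "top"; returns the picture (420x560x3 uint8, blue, green, red); there is no depth.
- arm.camera_params(name): a dict with "camera_matrix" (3x3 intrinsics, pixels), "view" (4x4, takes a point from world to camera coordinates). Camera axes: x right, y down, z forward; pixel columns grow to the right and rows downward; lengths in m; the calibration is good to about 2 mm. A picture is of the moment at which its call begins. camera_params takes no time and is no camera call.
- arm.job_done(): hands the job in; it is judged then, once.
The state is a dict: "clock": time; "joint_positions": joint angles; "dq": joint speeds; "joint_efforts": joint torques, N m; "ee_pos": TCP position; "orientation": TCP orientation; "contact_force": force on the tool from outside, world axes, zero at the start; "torque": the same for the moment, N m; "width": finger opening in m; "finger_force": force on a finger pad.
Only numpy, scipy, OpenCV 4.12 (cv2) and the standard library are available. Lean on these libraries where they do the work, as an engineer would, in place of code of your own. Each camera call takes 0.05 s, during which the arm holds its last target. There are 200 camera calls.

## Task

Open the white label-remover jug at the packing bench: press its red safety cap down, twist it anticlockwise while it is down until it is free, and lift it off. Finish while still holding the cap in the gripper, upright and still, straight above the mouth of the jug with its underside about 8 cm over the mouth; do not put it down or let it go, and leave everything else on the bench where it is.

Things in the scene. Friction and masses are not known exactly. Their poses are not given: they have to be found in the camera images.
- jug: White label-remover jug, blue label panels, loop handle on its own +x side, screwed down: it cannot move or turn. Body 116 x 90 mm, shoulder 132 mm high at the edge, 149 mm at the neck. Origin: on the axis of neck and cap, at the table surface (body's middle 10 mm to own +x); z up. Neck 30 mm across with three outward tabs, mouth 180 mm high. Stands on the robot's left or right.
- mouth (a point): Centre of the jug's mouth (top of the neck, 180 mm above the table), on the neck axis.
- cap: Red round push-and-turn safety cap, 54 mm across, 37.5 mm high, 35 g; upper 18 mm a smooth solid disc to grip, the skirt below 52 to 54 mm across. Origin: centre of the skirt's underside, z up through the top. Locked on the jug its origin is 167 mm above the table and its x axis (white stripe on top) agrees with the jug's within 0.1 rad; it then cannot be lifted or turned.
- cap_top (a point): Centre of the cap's top, 37.5 mm above its origin, 204.5 mm above the table when locked. The cap must go down over 4 mm (bottoms at 6.5 mm) and, kept down, turn anticlockwise seen from above: free to lift from 0.75 rad of turn up to a stop at about 1.4 rad (1.05 is the middle). Let up too early, it stays caught. Clockwise it is blocked.
- plug (a joint): Sprung black plug in the jug's mouth under the cap (m, grows as it is pressed down): 0 with the cap off, about 0.002 with the cap locked, over 0.006 when the cap is down far enough to turn, 0.0085 fully down. It pushes the cap up with about 5 N when locked, 9 to 10 N fully down.
- spray: Bystander: green spray bottle with white trigger head, 68 mm across, 191 mm high, standing in the other of the two places. Origin: centre of its underside.
- dispenser: Bystander: blue hand tape dispenser with red roll, 150 x 55 x 106 mm. Origin: centre of its underside.
- parcel: Bystander: small cardboard parcel, 100 x 130 x 80 mm. Origin: centre of its underside.
- scanner: Bystander: black and grey barcode scanner, about 170 x 62 x 50 mm. Origin: under its middle, on the table.
- roll: Bystander: brown tape roll lying flat, 84 mm across, 48 mm high. Origin: centre of its underside.
- marker: Bystander: white marker pen with black cap, about 122 x 16 x 16 mm. Origin: under its middle, on the table.
- bin: Bystander: wooden parts drawer with a yellow label, 200 x 120 x 70 mm. Origin: centre of its underside.
There are look-alikes about, which are no part of the job. Of the things like the cap, leave any that is black; of the rest the larger one is meant.

How it is judged:
By the outcome, as a careful person would: the job done as asked, in the order asked, and still so for the second after the job is handed in, while the arm keeps its last pose, push and grip.
It also fails if it takes over 40 s, if anything falls off the work surface, if the arm or the gripper's body presses on something with over 40 N, if the wrist force passes 120 N, or if a joint passes its speed limit or range.

## Working session

There is one attempt and no reset: what is moved stays moved. The work goes in short steps, Python scripts to look and compute and a tool call to move; the robot and the scene stay as the last step left them, time stands still between calls to the robot, and variables do not carry over. Pictures are saved under pics/ and viewed, at most 10 in all, crops included, and the job is handed in when it is done.

Besides the shell and the picture viewer there is one more tool, called after "Call:" as name(argument=value, ...) on one line, values as JSON. play_rows: Moves the arm, as the interface text tells. Scaled input: -1 to 1 covers 0.25 m each way for a shift and 90 degrees each way for a turn. Its arguments: {"type":"object","properties":{"targets":{"type":"array"},"force":{"type":"number"}},"required":["targets"]}

```bash
mkdir -p pics; python3 - <<'E'
from bench import arm
import cv2,numpy as np
for n in("top","side"):
    cv2.imwrite(f"pics/{n}0.png",arm.read_camera(n))
    p=arm.camera_params(n);print(n,np.round(p["camera_matrix"],1).tolist(),np.round(p["view"],4).tolist())
o=arm.get_obs();print(o["clock"],o["ee_pos"],o["orientation"],o["contact_force"],o["width"],arm.grasp_offset)
E
```

```text
top [[536.9, 0.0, 272.6], [0.0, 536.9, 205.6], [0.0, 0.0, 1.0]] [[0.0071, -1.0, 0.0044, -0.0159], [-0.9793, -0.0079, -0.2021, 0.5772], [0.2021, -0.0029, -0.9794, 1.345], [0.0, 0.0, 0.0, 1.0]]
side [[545.0, 0.0, 278.5], [0.0, 545.0, 214.0], [0.0, 0.0, 1.0]] [[0.9837, -0.18, -0.0006, -0.5692], [-0.1056, -0.574, -0.812, 0.1905], [0.1458, 0.7988, -0.5836, 1.3042], [0.0, 0.0, 0.0, 1.0]]
0.1 [ 0.20834442 -0.50852403  0.23025511] [ 9.81164578e-01  1.93171079e-01 -9.35535651e-05 -9.98443323e-04] [-0.08853654 -0.18324153 -0.24007679] 0.08513799215685779 -0.0187
```

View pics/top0.png

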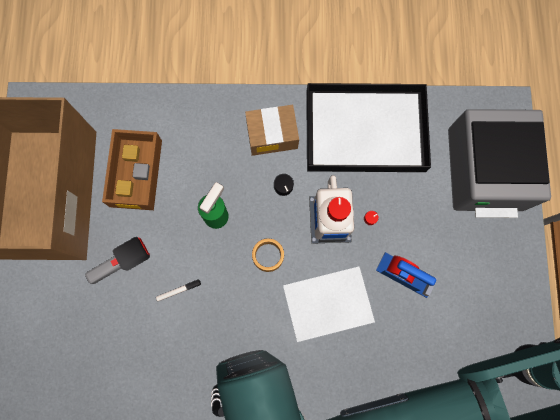

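View pics/side0.png

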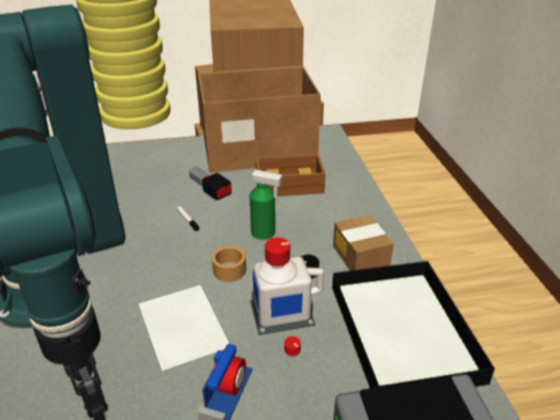

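The top view has three cap-like things: the red cap on the white jug at (340,208), a small red cap on the table at (371,217), and a black one at (284,184). The one on the jug is meant: it isn't black and it's the larger red one. I'll confirm it in a crop and fit its position.

```bash
cat >h.py <<'E'
from bench import arm
import cv2,numpy as np
from scipy.optimize import minimize
def proj(n,P):
    p=arm.camera_params(n);V=np.array(p["view"]);q=np.c_[P,np.ones(len(P))]@V.T[:,:3]
    u=q@np.array(p["camera_matrix"]).T;return u[:,:2]/u[:,2:]
def red(im):
    h=cv2.cvtColor(im,cv2.COLOR_BGR2HSV)
    return (((h[...,0]<8)|(h[...,0]>172))&(h[...,1]>150)&(h[...,2]>70)).astype(np.uint8)
def blob(m,near):
    _,l,s,c=cv2.connectedComponentsWithStats(m)
    ok=[i for i in range(1,len(s)) if s[i,4]>60]
    i=min(ok,key=lambda i:np.hypot(*(c[i]-near)))
    k,_=cv2.findContours((l==i).astype(np.uint8),0,1);k=cv2.convexHull(np.vstack(k))
    r=np.zeros_like(m);cv2.fillPoly(r,[k],1);return r
def cyl(x,y,z0,h=.0375):
    t=np.linspace(0,2*np.pi,60);c=np.c_[x+.027*np.cos(t),y+.027*np.sin(t)]
    return np.vstack([np.c_[c,0*t+z0],np.c_[c,0*t+z0+h]])
def cost(v,n,m,z0):
    k=cv2.convexHull(proj(n,cyl(v[0],v[1],z0)).astype(np.float32))
    r=np.zeros_like(m);cv2.fillPoly(r,[np.round(k*16).astype(np.int32)],1,shift=4)
    return float((r!=m).sum())/m.sum()
def fit(ims,nears,x0,z0=.167):
    ms={n:blob(red(ims[n]),nears[n]) for n in ims}
    out={}
    for n in list(ims)+["both"]:
        f=(lambda v:sum(cost(v,k,ms[k],z0) for k in ims)) if n=="both" else (lambda v:cost(v,n,ms[n],z0))
        S=np.array([[0,0],[.01,0],[0,.01]])
        r=minimize(f,x0,method="Nelder-Mead",options=dict(initial_simplex=np.array(x0)+S,xatol=1e-4))
        out[n]=(r.x.round(4),round(r.fun,3))
    return out
E
python3 - <<'E'
from h import *
ims={n:cv2.imread(f"pics/{n}0.png") for n in("top","side")}
# start from pixel ray at z=.2
def ray(n,u,z):
    f=lambda v:np.sum((proj(n,[[v[0],v[1],z]])[0]-u)**2)
    return minimize(f,[.5,-.1],method="Nelder-Mead").x
x0=ray("top",(340,208),.2);print(x0)
print(fit(ims,dict(top=(340,208),side=(278,252)),x0))
print("spray",ray("top",(212,210),.19),"smallcap",ray("top",(371,217),.01))
c=ims["top"][170:260,290:400];cv2.imwrite("pics/crop.png",cv2.resize(c,None,fx=6,fy=6,interpolation=cv2.INTER_CUBIC))
E
```

```text
[ 0.54371532 -0.1692816 ]
{'top': (array([ 0.5445, -0.1681]), np.float64(0.154)), 'side': (array([ 0.5443, -0.1665]), np.float64(0.173)), 'both': (array([ 0.5446, -0.1657]), np.float64(0.334))}
spray [0.53847482 0.1318438 ] smallcap [ 0.55809299 -0.27742956]
```

View pics/crop.png

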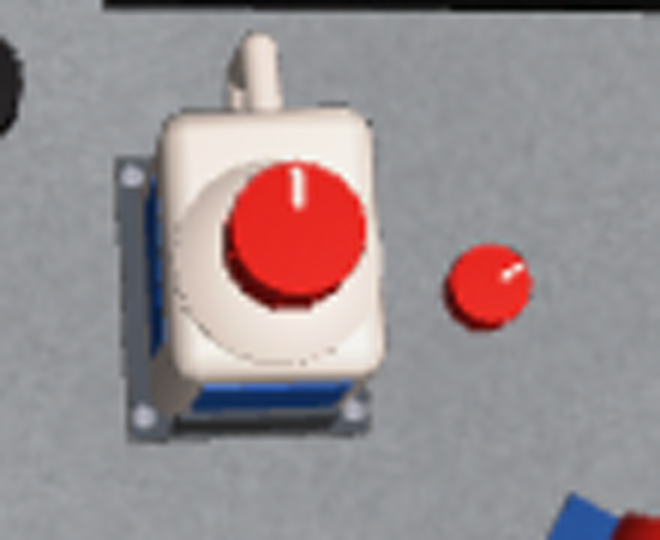

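The crop confirms it: the larger red cap sits on the jug, with its stripe pointing to world +x, and the small one lies on the table. Cap axis is about (0.5445, -0.167). I'll move above it.

Call:
play_rows(targets=[-1,0,0,-0.12,0,-1,0.16,-0.0686,0,0,-1,0.16,-0.0686,0,0,-1,0.16,-0.0686,0,0,-1,0.16,-0.0686,0,0,-1,0.16,-0.0686,0,0,-1,0.16,-0.0686,0,0,-1,0.16,-0.0686,0,0,-1,0.16,-0.0686,0,0,-1,0.16,-0.0686,0,0,-1,0.16,-0.0686,0,0,-1,0.162,-0.068,0,0], force=60)

```text
clock: 1.6
ee_pos: [0.5453, -0.1664, 0.2607]
orientation: [0.981, 0.193, -0.0, -0.0]
contact_force: [0.6, -0.4, 0.5]
width: 0.0854
finger_force: 0.0
```

```bash
cat >d.py <<'E'
from h import *
from scipy.spatial.transform import Rotation as R
import sys
o=arm.get_obs();r=R.from_quat(o["orientation"]);t=np.array([float(a) for a in sys.argv[1:4]])
print("t",o["clock"],"p",np.round(o["ee_pos"],4),"yaw",np.arctan2(*r.as_matrix()[[1,0],0]).round(4),"zax",r.as_matrix()[:,2].round(3),"F",np.round(o["contact_force"],1),"M",np.round(o["torque"],2),"w",o["width"],o["finger_force"],"q6",round(o["joint_positions"][5],3))
print("units to target",(r.inv().apply(t-o["ee_pos"])/.25).round(4))
E
python3 d.py .5445 -.167 .174; python3 -c "
from h import *
cv2.imwrite('pics/side1.png',arm.read_camera('side'))"
```

```text
t 1.6 p [ 0.5453 -0.1664  0.2607] yaw 0.3888 zax [-0.001  0.    -1.   ] F [ 0.6 -0.4  0.5] M [ 0.02 -0.01 -0.04] w 0.08543287150994484 0.0 q6 0.787
units to target [-0.0037  0.0013  0.3467]
```

View pics/side1.png

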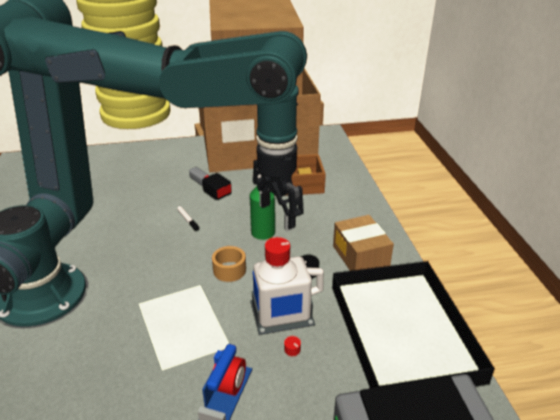

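The side view shows the open fingers centred over the red cap at (278,248). Next, descend and close.

Call:
play_rows(targets=[-1,-0.003,0.001,0.1,0,-1,0,0,0.1,0,-1,0,0,0.1,0,-1,0,0,0.055,0,-1,0,0,0,0,1,0,0,0,0,1,0,0,0,0,1,0,0,0,0,1,0,0,0,0,1,0,0,0,0,1,0,0,0,0], force=60)

```text
clock: 3.02
ee_pos: [0.5447, -0.1683, 0.1734]
orientation: [0.981, 0.193, 0.001, 0.001]
contact_force: [0.4, -0.2, 5.7]
width: 0.0523
finger_force: 62.3
```

```bash
python3 d.py .5445 -.167 .166
```

```text
t 3.025 p [ 0.5447 -0.1683  0.1734] yaw 0.3888 zax [ 0.002 -0.001 -1.   ] F [ 0.4 -0.2  5.7] M [-0.06 -0.09  0.01] w 0.05232076857845442 62.27963677898515 q6 0.783
units to target [ 0.0012 -0.0053  0.0294]
```

Call:
play_rows(targets=[1,0,0,0.012,0,1,0,0,0.014,0,1,0,0,0,0,1,0,0,0,0])

```text
clock: 3.52
ee_pos: [0.5447, -0.1683, 0.168]
orientation: [0.981, 0.193, 0.001, 0.001]
contact_force: [-1.0, 0.6, 9.1]
width: 0.0522
finger_force: 63.0
```

```bash
python3 d.py .5445 -.167 .166
```

```text
t 3.525 p [ 0.5447 -0.1683  0.168 ] yaw 0.3888 zax [ 0.003 -0.001 -1.   ] F [-1.   0.6  9.1] M [ 0.06  0.11 -0.02] w 0.052214827371798965 63.02191780123394 q6 0.783
units to target [ 0.0012 -0.0053  0.0078]
```

Call:
play_rows(targets=[1,0,0,0.006,0,1,0,0,0,0,1,0,0,0,-0.05,1,0,0,0,-0.05])

```text
clock: 4.03
ee_pos: [0.5456, -0.1685, 0.168]
orientation: [0.963, 0.271, 0.003, 0.002]
contact_force: [0.5, 0.8, 13.3]
width: 0.0526
finger_force: 63.1
```

```bash
python3 d.py .5445 -.167 .166
```

```text
t 4.025 p [ 0.5456 -0.1685  0.168 ] yaw 0.5485 zax [ 0.006 -0.002 -1.   ] F [ 0.5  0.8 13.3] M [ 0.17  0.02 -0.04] w 0.052592313546492866 63.078217071597464 q6 0.623
units to target [-0.0005 -0.0075  0.0078]
```

Call:
play_rows(targets=[1,0,0,0,-0.075,1,0,0,0,-0.075,1,0,0,0,-0.075,1,0,0,0,-0.075,1,0,0,0,-0.075,1,0,0,0,-0.075,1,0,0,0,-0.075,1,0,0,0,-0.075,1,0,0,0,0])

```text
clock: 5.15
ee_pos: [0.546, -0.1683, 0.168]
orientation: [0.735, 0.678, 0.002, 0.003]
contact_force: [0.3, 0.5, 12.8]
width: 0.0527
finger_force: 63.0
```

```bash
python3 d.py .5445 -.168 .1875
```

```text
t 5.15 p [ 0.546  -0.1683  0.168 ] yaw 1.4894 zax [ 0.007 -0.002 -1.   ] F [ 0.3  0.5 12.8] M [ 0.1  -0.01  0.02] w 0.05266536983107965 62.96590456244303 q6 -0.317
units to target [ 0.0007 -0.0054 -0.0781]
```

Call:
play_rows(targets=[1,0,0,-0.02,0,1,0,0,-0.02,0,1,0,0,-0.02,0,1,0,0,0,0])

```text
clock: 5.65
ee_pos: [0.5437, -0.168, 0.1787]
orientation: [0.736, 0.677, -0.0, -0.001]
contact_force: [0.5, -0.9, 0.0]
width: 0.0527
finger_force: 62.8
```

```bash
python3 d.py .5445 -.168 .1875;python3 -c "
from h import *
c=arm.read_camera('side')[180:300,210:350];cv2.imwrite('pics/side2.png',cv2.resize(c,None,fx=5,fy=5,interpolation=cv2.INTER_CUBIC))"
```

```text
t 5.65 p [ 0.5437 -0.168   0.1787] yaw 1.4883 zax [-0.001  0.    -1.   ] F [ 0.5 -0.9  0. ] M [-0.11 -0.2  -0.01] w 0.0526951957490845 62.81971451011486 q6 -0.317
units to target [ 0.0004  0.003  -0.0353]
```

View pics/side2.png

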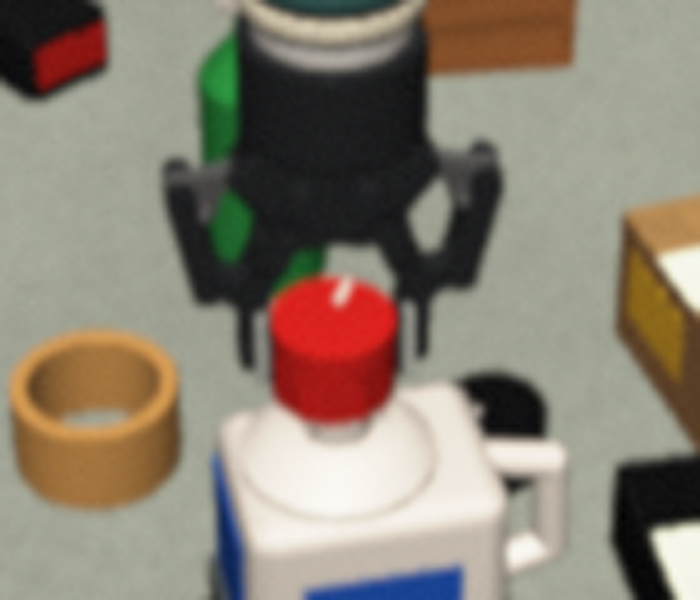

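The crop shows the cap at (335,350) lifted clear of its seat, with neck visible below it and the stripe turned with the gripper. Now lift to 8 cm.

Call:
play_rows(targets=[1,0,0,-0.03,0,1,0,0,-0.05,0,1,0,0,-0.06,0,1,0,0,-0.06,0,1,0,0,-0.06,0,1,0,0,-0.05,0,1,0,0,-0.03,0,1,0,0,-0.015,0,1,0,0,0,0,1,0,0,0,0])

```text
clock: 6.95
ee_pos: [0.5438, -0.168, 0.2676]
orientation: [0.736, 0.677, -0.0, -0.001]
contact_force: [-0.1, 0.6, 0.1]
width: 0.0523
finger_force: 63.1
```

```bash
python3 d.py .5445 -.168 .2675;python3 - <<'E'
from h import *
im={n:arm.read_camera(n) for n in("side","top")}
z=arm.get_obs()["ee_pos"][2]-.0075
im0=cv2.imread("pics/side0.png")
near=proj("side",[[.5445,-.168,z+.02]])[0];print(near)
print(fit({"side":im0},dict(side=(278,252)),[.5445,-.167]),fit({"side":im["side"]},dict(side=near),[.5445,-.167],z))
for dz in(-.004,.004):print(dz,fit({"side":im["side"]},dict(side=near),[.5445,-.167],z+dz)["side"])
c=im["side"][150:300,190:370];cv2.imwrite("pics/side3.png",cv2.resize(c,None,fx=4,fy=4))
E
```

```text
t 6.95 p [ 0.5438 -0.168   0.2676] yaw 1.4884 zax [-0.001  0.    -1.   ] F [-0.1  0.6  0.1] M [-0.02  0.07 -0.01] w 0.05227488202300867 63.07183820405044 q6 -0.317
units to target [0.     0.0027 0.0003]
[276.74066771 214.98820349]
{'side': (array([ 0.5466, -0.1637]), np.float64(0.16)), 'both': (array([ 0.5466, -0.1637]), np.float64(0.16))} {'side': (array([ 0.5426, -0.1655]), np.float64(0.119)), 'both': (array([ 0.5426, -0.1655]), np.float64(0.119))}
-0.004 (array([ 0.5443, -0.158 ]), np.float64(0.105))
0.004 (array([ 0.5434, -0.1715]), np.float64(0.132))
```

View pics/side3.png

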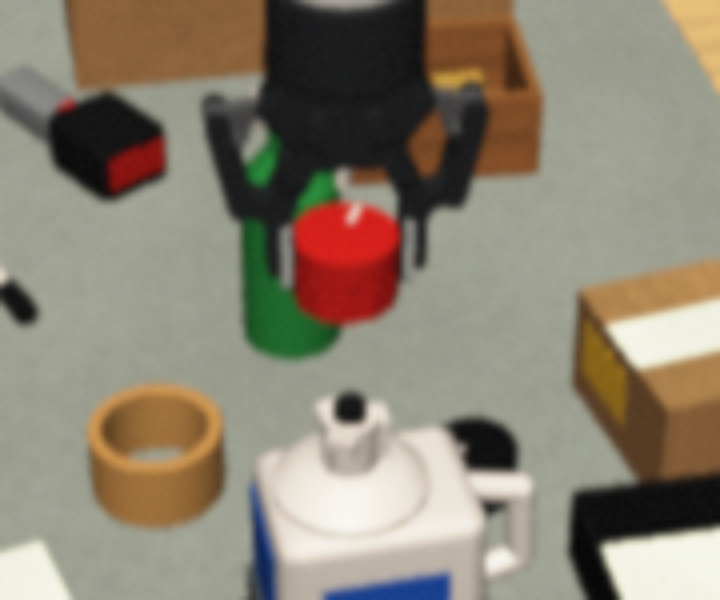

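The picture shows the cap at (347,262) held upright and free, with the open mouth and black plug directly below at (350,408). I'll nudge it about 1.5 mm in +x to centre it, then settle.

Call:
play_rows(targets=[1,0,0.006,0,0,1,0,0,0,0,1,0,0,0,0,1,0,0,0,0,1,0,0,0,0])

```text
clock: 7.68
ee_pos: [0.5455, -0.1682, 0.2684]
orientation: [0.736, 0.677, -0.0, 0.0]
contact_force: [0.6, 0.5, -0.2]
width: 0.0526
finger_force: 63.1
```

```bash
python3 d.py .545 -.168 .2675; python3 -c "
from bench import arm
print(abs(arm.get_obs()['dq']).max(),arm.job_done())"
```

```text
t 7.675 p [ 0.5455 -0.1682  0.2684] yaw 1.4883 zax [ 0. -0. -1.] F [ 0.6  0.5 -0.2] M [-0.01  0.04 -0.01] w 0.05263525025978511 63.072956791729666 q6 -0.316
units to target [ 0.0006 -0.0022  0.0035]
the job is handed in; nothing more can be done
0.0009311570914236605 None
```

The cap is off the jug and still held upright and still, about 8 cm above the mouth and within a few millimetres of its axis; the job was handed in at 7.7 s with nothing else touched that I know of.

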